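Slide the vial trays home and shut the sampler cover

ROBOT

A 7-joint arm with a two-finger parallel gripper is mounted at the origin on the work surface. World frame = base frame: x ahead of the robot, y to its left, z up, the work surface at z = 0. Lengths are in m, angles in rad, forces in N, time in s.
With the tool pointing down it reaches from about 0.4 to 0.925 m from the base axis. Payload 5.6 kg.
Tool frame: the origin (TCP) lies midway between the tips of the shut fingers; the grasp point (between the pads) lies ctrl.hold_point_z behind it (ctrl.hold_point_z is the distance from the TCP to the grasp point, in m); z points along the fingers, y is the line along which they close (so a half turn about z gives the same grasp; the last joint's range is limited). The gripper opens to 85 mm and grips with 20 to 120 N. Pads are 22 mm wide; open, the fingers measure 114 mm over their backs; the gripper's body (76 mm by 85 mm) begins 54 mm behind the grasp point. The pads swing forward as they close: fully open they stand 13 mm farther back than shut.
Start: joints at [-1.241, 0.468, -0.012, 1.603, 0.006, 1.071, -0.056], TCP at [0.237, 0.605, 0.231] pointing down, gripper open.
Joint ranges: [-2.53, 2.53], [-0.31, 2.02], [-1.57, 1.55], [0.28, 2.44], [-1.29, 4.43], [0.15, 1.84], [-2.92, 2.92]. Speed limits (rad/s): [2.57, 2.57, 3.14, 3.14, 3.14, 3.14, 3.14].

INTERFACE

Orientations are given as a 3x3 rotation matrix whose columns are the frame's x, y, z axes.
In Python, from station import ctrl, solve_ik, sense, optics, job_done gives the robot as it stands. Calls block until the motion is done:
- ctrl.goto(position, orientation): joint-space move of the TCP to a pose.
- ctrl.line_to(position, orientation=None, max_speed=0.15): straight line of the TCP; orientation=None keeps the orientation; max_speed is the mean speed in m/s.
- ctrl.move_j(angles): joint-space move.
- ctrl.grip(opening, grip_force=None): finger opening in m; grip_force is the grip in N (None keeps the last); returns when the fingers have stopped.
- ctrl.hold(seconds).
- solve_ik(position, orientation): joint angles nearest the present ones, or None.
- sense(): the state.
- optics.read_camera(name): name is "side" or "top"; returns the picture (384x512x3 uint8, blue, green, red); there is no depth.
- optics.calibration(name): a dict with "mtx" (3x3 intrinsics, pixels), "D" ([k1, k2, p1, p2, k3] as OpenCV has them; the pictures are not rectified), "R" (3x3) and "t" (3): a world point X has camera coordinates R X + t. Camera axes: x right, y down, z forward; pixel columns grow to the right and rows downward; lengths in m; the calibration is good to about 2 mm. A picture is of the moment at which its call begins. calibration takes no time and is no camera call.
A pose or a line that the arm cannot do raises ctrl.PlanningError and nothing moves.
- job_done(): hands the job in; it is judged then, once.
The state is a dict: "time": time; "joint_pos": joint angles; "qvel": joint speeds; "joint_torque": joint torques, N m; "ee_pos": TCP position; "tcp_rot": TCP orientation; "ft_force": force on the tool from outside, world axes, zero at the start; "wrist_torque": the same for the moment, N m; "width": finger opening in m; "grasp_force": force on a finger pad.
Only numpy, scipy, OpenCV 4.12 (cv2) and the standard library are available. Lean on these libraries where they do the work, as an engineer would, in place of code of your own. Each camera call takes 0.05 s, during which the arm holds its last target. There are 200 camera calls.

TASK

Get the vial sampler ready to run using the fingertips only: push both black vial trays along their lanes until they are fully home against the back of the chamber, then push the tilted-up cover down until it is fully shut over them. Do not pick up or lift the trays, and leave the other things on the bench where they are.

Things in the scene. Friction and masses are not known exactly. Their poses are not given: they have to be found in the camera images.
- sampler: White bench-top vial sampler, fixed, 340 mm deep (x) x 260 wide. Origin: on the bench, under the middle of the two home trays; +x points from the loading side (facing the robot) to the rear. In its frame (mm): deck top z = 40, deck front x = -180; chamber side walls x = -80 to 100, y = 110 to 130 either side, up to z = 115; back stop at x = 75; rear housing x = 100 to 160, up to z = 120
- lane_left (a point): Point on the deck where the lower front edge of a home tray lies, middle of the left (+y) lane: x = -75, y = 57, z = 40 mm in the sampler's frame; axes as the sampler's (x = direction to push). The lane is a straight channel along x, 106 mm wide between guides 12 mm high; the middle guide is 8 mm thick
- lane_right (a point): The same point of the right (-y) lane: x = -75, y = -57, z = 40 mm in the sampler's frame
- tray_green: Black vial tray, mostly green caps, loose, 0.3 to 0.65 kg, on the deck in either lane, pulled out towards the robot by 40 to 80 mm. Body 150 (along lane) x 100 x 35 mm high; vials rise to 50 mm, set in 14 mm from its front face. Origin: centre of the underside; x along the lane. Home: origin at x = 0 in the sampler's frame. A push of 2 to 8 N slides it
- tray_blue: The same kind of tray with mostly blue caps, in the other lane, pulled out by its own 40 to 80 mm. Same sizes, origin and home position (x = 0 in the sampler's frame)
- cover (a joint): Hinge angle of the white cover with clear window: 0 = shut (level), grows tilting up and back; starts at 0.95 to 1.25 rad. A stiff hinge holds it where it is left; 1 to 5 N near its free edge moves it. Panel 182 mm from hinge to free edge, 260 wide, 8 thick, 22 mm lip under the free edge. Pushed shut on its outer face, which looks up and to the rear (+x) while tilted
- cover_hinge (a point): Middle of the cover's hinge line (runs along the sampler's y), at x = 95, y = 0, z = 119 mm in the sampler's frame, mid-thickness of the panel; axes as the sampler's. The cover reaches from here towards the sampler's -x when shut
- cover_edge (a point): Middle of the cover's free edge, on its outer face (182 mm from the hinge line); x along the panel towards the hinge, z out of the outer face
- vial_rack: Small blue rack with amber vials, 110 x 50 x 51 mm high, loose on the bench about 210 mm to the left (+y) of the sampler's centre-line; leave alone. Origin: centre of underside
- tip_box: Orange box with clear lid, 110 x 75 x 55 mm high, loose on the bench about 220 mm to the right (-y) of the sampler's centre-line; leave alone. Origin: centre of underside
- jar: Small glass jar with blue cap, 36 mm across, 45 mm high, loose on top of the sampler's rear housing; leave alone. Origin: centre of underside
- solvent: Amber bottle, 72 mm across, 160 mm high, standing at one side of the bench; leave alone. Origin: centre of underside
- beaker: Glass beaker, 70 mm across, 90 mm high, standing at one side of the bench; leave alone. Origin: centre of underside
- spatula: Spatula about 180 mm long, lying on the bench to the left; leave alone. Origin: near its middle, underside

How it is judged:
On the way, in this order (a step that is already met when the one before it is completed fails the run):
1. both trays are fully home while the cover is still up (x of each of tray_green, tray_blue in the frame of sampler above -0.005 m and height (world z) of each of tray_green, tray_blue below 0.046 m and value of joint cover above 0.5 rad), for 0.2 s.
2. the cover is fully shut (value of joint cover below 0.04 rad), for 0.2 s.
At the end, for the whole second after the job is handed in: Both trays are within 5 mm of the back stop, flat on the deck and at rest, and the cover is shut to within 0.04 rad (7 mm at its free edge). The trays were home before the cover came down (x of each of tray_green, tray_blue in the frame of sampler above -0.005 m and height (world z) of each of tray_green, tray_blue below 0.046 m and linear speed of each of tray_green, tray_blue below 0.01 m/s and value of joint cover below 0.04 rad); the robot touches nothing.
It fails at once if a tray is lifted off the deck (12 mm) (height (world z) of any of tray_green, tray_blue above 0.052 m).
It fails at once if one of the other things on the bench is moved by more than 25 mm or knocked over (distance of any of vial_rack, tip_box, jar, solvent, beaker, spatula from where it was at the start of the episode above 0.025 m or angle between any of vial_rack, tip_box, jar, solvent, beaker, spatula's own z axis and vertical above 0.4 rad).
It also fails if it takes over 64 s, if anything falls off the work surface, if the arm or the gripper's body presses on something with over 40 N, if the wrist force passes 120 N, or if a joint passes its speed limit or range.

## Working session

There is one attempt and no reset: what is moved stays moved. The work goes in short steps, each a Python script; the robot and the scene stay as the last script left them, time stands still between calls to the robot, and variables do not carry over. Pictures are saved under pics/ and viewed, at most 10 in all, crops included, and the job is handed in when it is done.

```bash
ls; mkdir -p pics
python3 - <<'E'
from station import *
import cv2,numpy as np
for n in("side","top"):
    cv2.imwrite(f"pics/{n}0.png",cv2.resize(optics.read_camera(n),(768,576)))
    c=optics.calibration(n);print(n,np.round(c["mtx"],1).tolist(),np.round(c["D"],3),np.round(-c["R"].T@c["t"],3),np.round(c["R"],2).tolist())
print(sense()["time"],ctrl.hold_point_z)
E
```

```text
pics
side [[425.1, 0.0, 255.9], [0.0, 425.1, 193.0], [0.0, 0.0, 1.0]] [-0.055  0.     0.     0.     0.   ] [ 0.272 -0.944  0.799] [[0.95, -0.32, -0.02], [-0.2, -0.54, -0.82], [0.25, 0.78, -0.57]]
top [[350.0, 0.0, 256.7], [0.0, 350.0, 185.5], [0.0, 0.0, 1.0]] [-0.047  0.     0.     0.     0.   ] [0.427 0.01  1.315] [[0.01, -1.0, 0.02], [-0.99, -0.01, -0.13], [0.13, -0.02, -0.99]]
0.1 0.0187
```

View pics/side0.png

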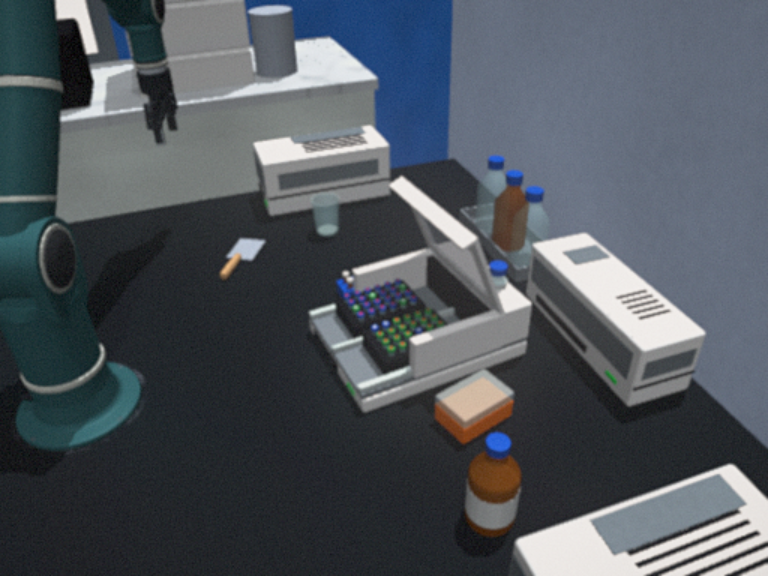

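View pics/top0.png

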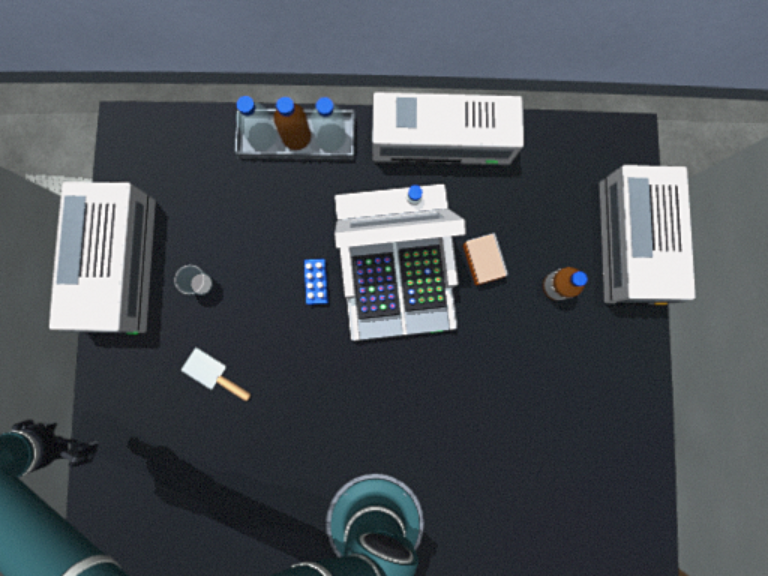

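The top view shows the sampler at about (335-465, 185-340), with the blue tray in the left lane and the green tray in the right. The jar is at (415,193). The cover's free edge is near y≈232. I'll magnify both views to read the corners.

Run:
```python
import cv2
from station import *
t=optics.read_camera("top")[115:235,215:320]; s=optics.read_camera("side")[110:275,200:360]
cv2.imwrite("pics/tc.png",cv2.resize(t,None,fx=5,fy=5,interpolation=cv2.INTER_CUBIC))
cv2.imwrite("pics/sc.png",cv2.resize(s,None,fx=3.6,fy=3.6,interpolation=cv2.INTER_CUBIC))
```

```text
(no output)
```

View pics/tc.png

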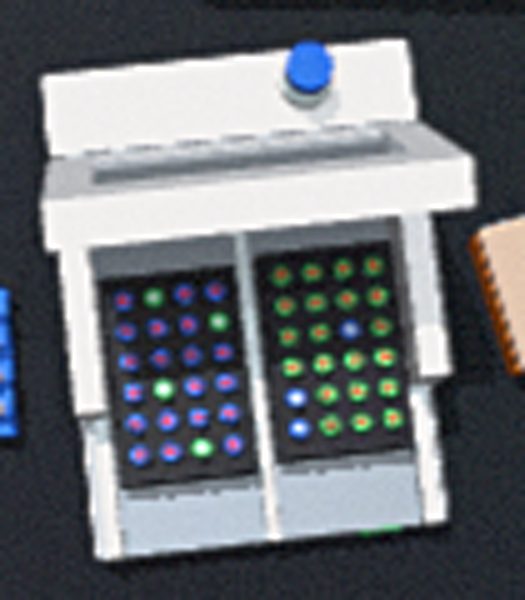

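View pics/sc.png

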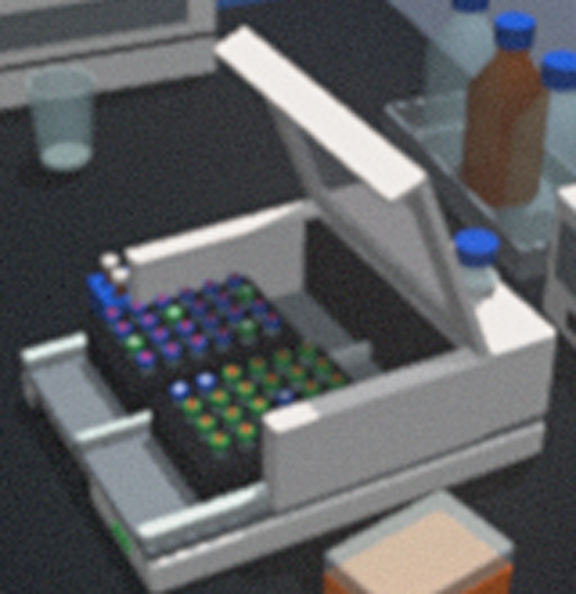

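The top crop gives these points:
- rear housing corners at (42,75) and (408,40)
- deck front corners at (98,558) and (445,520)
- wall front corners at (80,416) and (447,374)
- cover outer edge from (45,205) to (470,157)

The side crop gives the cover's outer edge from (245,28) to (425,178) and the rear top corner at (553,333).

```bash
cat > h.py <<'E'
from station import *
import numpy as np, cv2
from scipy.optimize import least_squares
def px(n,p):
    p=np.array(p,float)
    return (p/5+[215,115]-.4) if n=="top" else (p/3.6+[200,110]-.36)
def proj(n,X):
    c=optics.calibration(n)
    return cv2.projectPoints(np.array(X,float).reshape(-1,1,3),cv2.Rodrigues(c["R"])[0],c["t"],c["mtx"],np.array(c["D"]))[0][:,0]
def ray(n,p):
    c=optics.calibration(n)
    u=cv2.undistortPoints(np.array(p,float).reshape(-1,1,2),c["mtx"],np.array(c["D"]))[:,0]
    return -c["R"].T@c["t"], np.c_[u,np.ones(len(u))]@c["R"]
def onz(n,p,z):
    o,d=ray(n,p); return o+d*((z-o[2])/d[:,2])[:,None]
def W(s,P):
    c,k=np.cos(s[2]),np.sin(s[2]); P=np.atleast_2d(P)
    return np.c_[s[0]+c*P[:,0]-k*P[:,1], s[1]+k*P[:,0]+c*P[:,1], P[:,2]]
def edge(th,r=.182,y=0,off=.004):
    return [.095-r*np.cos(th)+off*np.sin(th), y, .119+r*np.sin(th)+off*np.cos(th)]
E
python3 - <<'E'
from h import *
M=[("top",(42,75),(.16,.13,.12)),("top",(408,40),(.16,-.13,.12)),("top",(98,558),(-.18,.13,.052)),("top",(445,520),(-.18,-.13,.052)),("top",(80,416),(-.08,.13,.115)),("top",(447,374),(-.08,-.13,.115)),("side",(553,333),(.16,-.13,.12))]
f=lambda s:np.concatenate([proj(n,W(s,P))[0]-px(n,p) for n,p,P in M])
r=least_squares(f,[.65,0,0],loss="soft_l1");s=r.x
print("sampler",s.round(4),"res px",f(s).reshape(-1,2).round(1).tolist())
C=[("top",(45,205),.13),("top",(470,157),-.13),("side",(245,28),.13),("side",(425,178),-.13)]
g=lambda t:np.concatenate([proj(n,W(s,edge(t[0],y=y)))[0]-px(n,p) for n,p,y in C])
q=least_squares(g,[1.1]);print("cover",q.x,g(q.x).reshape(-1,2).round(1).tolist())
inv=lambda X:((X-[s[0],s[1],0])@np.array([[np.cos(s[2]),-np.sin(s[2]),0],[np.sin(s[2]),np.cos(s[2]),0],[0,0,1]]))
print("tray fronts",inv(onz("top",px("top",[(120,490),(258,470),(280,466),(412,448)]),.04)).round(3).tolist())
print("jar",inv(onz("top",px("top",[(309,68)]),.165)).round(3))
np.save("s.npy",np.r_[s,q.x])
E
```

```text
sampler [ 0.6301 -0.0419  0.1192] res px [[-0.1, 0.1], [0.0, -0.1], [-0.9, 0.6], [1.5, 0.5], [-1.0, -0.2], [0.5, 0.3], [1.1, -0.6]]
cover [1.19155002] [[-0.8, -0.4], [0.4, 0.6], [-0.3, -0.4], [-0.3, -0.8]]
tray fronts [[-0.131, 0.106, 0.04], [-0.127, 0.005, 0.04], [-0.126, -0.011, 0.04], [-0.123, -0.109, 0.04]]
jar [[ 0.133 -0.053  0.165]]
```

```bash
cat >> h.py <<'E'
try: S=np.load("s.npy")
except OSError: S=None
def rot(tilt):
    "tool y along sampler y, z down and leaning forward by tilt"
    a=S[2]; f=np.array([np.cos(a),np.sin(a),0]); u=np.array([0,0,1.])
    z=f*np.sin(tilt)-u*np.cos(tilt); y=np.cross(u,f); x=np.cross(y,z)
    return np.c_[x,y,z]
def P(x,y,z): return W(S,(x,y,z))[0]
def fwd(): # force along sampler x, and z
    f=np.array(sense()["ft_force"]); return f[0]*np.cos(S[2])+f[1]*np.sin(S[2]), f[2]
E
python3 - <<'E'
from h import *
for t in(0,.2,.35,.45):
    R=rot(t)
    for F in(R,R@np.diag([-1,-1,1])):
        print(t,[None if (q:=solve_ik(p,F)) is None else np.round(q,2).tolist() for p in(P(-.165,.057,.16),P(-.165,.057,.055),P(-.085,-.057,.055))])
for th in (S[3],.6,0):
    e=np.array(edge(th,.17)); print([solve_ik(P(e[0]+.011,0,e[2]+.1),rot(0)@np.diag([k,k,1])) is not None for k in(1,-1)])
E
```

```text
0 [[-0.4, 0.25, 0.39, 2.14, -0.13, 0.77, 1.76], [-0.22, 0.44, 0.19, 2.19, -0.16, 0.52, 1.78], [-0.09, 0.57, 0.29, 1.95, -0.26, 0.65, 2.05]]
0 [[-0.79, 0.31, 0.86, 2.16, -0.33, 0.8, -1.17], [-0.6, 0.51, 0.66, 2.21, -0.57, 0.59, -0.97], [-0.34, 0.64, 0.62, 1.97, -0.56, 0.71, -0.83]]
0.2 [[-0.46, 0.16, 0.45, 2.28, -0.17, 0.53, 1.8], [-0.14, 0.38, 0.1, 2.32, -0.21, 0.24, 1.84], [0.09, 0.5, 0.1, 2.08, -0.28, 0.38, 2.11]]
0.2 [[-0.83, 0.19, 0.87, 2.3, -0.34, 0.55, -1.16], [-0.41, 0.4, 0.42, 2.34, -0.66, 0.29, -0.87], [-0.17, 0.53, 0.41, 2.1, -0.65, 0.44, -0.7]]
0.35 [[-0.36, 0.1, 0.34, 2.38, -0.2, 0.33, 1.83], [0.55, 0.47, -0.67, 2.38, 1.48, 0.25, 0.24], [0.35, 0.49, -0.19, 2.17, -0.12, 0.16, 2.01]]
0.35 [[-0.65, 0.1, 0.65, 2.39, -0.3, 0.33, -1.19], [1.03, 0.93, -1.33, 2.36, 1.63, 0.83, -2.86], [0.4, 0.5, -0.24, 2.16, 0.04, 0.16, -1.29]]
0.45 [[0.15, 0.1, -0.2, 2.42, -0.08, 0.18, 1.73], None, [0.77, 0.59, -0.66, 2.2, 1.49, 0.18, 0.52]]
0.45 [[-0.24, 0.08, 0.22, 2.44, -0.3, 0.18, -1.2], None, [1.21, 1.09, -1.33, 2.18, 1.69, 0.82, -2.54]]
[True, True]
[True, True]
[True, True]
```

```bash
cat >> h.py <<'E'
def push_tray(y,x0=-.165,xend=-.083,fmax=22):
    R=rot(.2)
    ctrl.line_to(P(x0,y,.053),R,max_speed=.12)
    b=fwd(); x=x0; log=[]
    while x<xend:
        x+=.02 if x<-.115 else .004
        ctrl.line_to(P(x,y,.053),R,max_speed=.06)
        f=fwd(); log.append((round(x,3),round(f[0]-b[0],1),round(f[1]-b[1],1)))
        if abs(f[0]-b[0])>fmax: break
    print(log)
E
python3 - <<'E'
from h import *
ctrl.grip(0.0)
ctrl.goto(P(-.165,.057,.2),rot(.2))
print(sense()["time"],sense()["ee_pos"],fwd())
push_tray(.057)
print(sense()["time"],sense()["ee_pos"])
cv2.imwrite("pics/p1.png",cv2.resize(optics.read_camera("side")[60:300,140:400],None,fx=2.4,fy=2.4))
E
```

```text
3.2833 [ 0.45980354 -0.00425849  0.20011905] (np.float64(-0.02405471228374808), np.float64(0.021629462848804726))
[(-0.145, np.float64(0.9), np.float64(-0.7)), (-0.125, np.float64(-0.0), np.float64(1.0)), (-0.105, np.float64(1.0), np.float64(0.9)), (-0.101, np.float64(-1.3), np.float64(0.1)), (-0.097, np.float64(-1.5), np.float64(-1.1)), (-0.093, np.float64(-1.5), np.float64(-0.3)), (-0.089, np.float64(-1.0), np.float64(0.7)), (-0.085, np.float64(-1.7), np.float64(0.2)), (-0.081, np.float64(-7.1), np.float64(4.0))]
7.6083 [0.54101176 0.00493471 0.05251434]
```

View pics/p1.png

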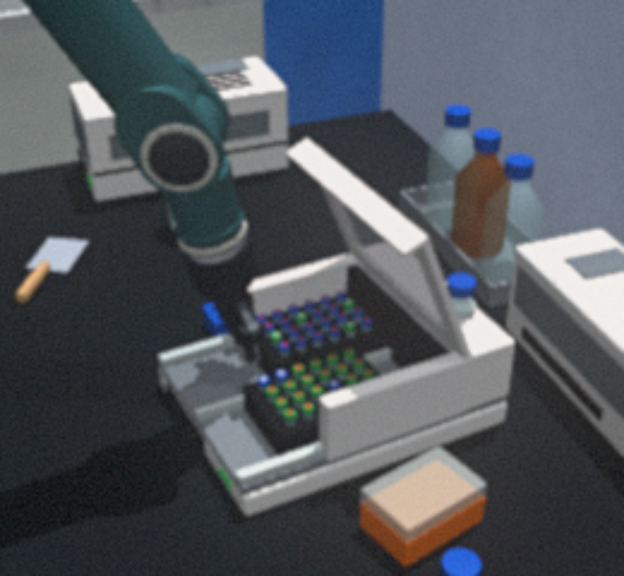

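The blue tray has slid in, at about (265-370, 290-350), and force is rising against the stop at -0.081. I'll push it until the force is firm, then do the green tray.

Run:
```python
from h import *
R=rot(.2)
def seat(y,x):
    f0=0
    for i in range(8):
        f=fwd()[0]; print(round(x,3),round(f,1),end="; ")
        if f<-18: break
        x+=.002; ctrl.line_to(P(x,y,.053),R,max_speed=.03)
    print(sense()["ee_pos"])
seat(.057,-.081)
ctrl.line_to(P(-.165,.057,.053),R,max_speed=.2)
ctrl.line_to(P(-.165,.057,.09),R,max_speed=.2)
ctrl.line_to(P(-.165,-.057,.09),R,max_speed=.2)
push_tray(-.057); seat(-.057,-.081)
ctrl.line_to(P(-.165,-.057,.053),R,max_speed=.2)
ctrl.line_to(P(-.165,-.057,.2),R,max_speed=.2)
print(sense()["time"])
cv2.imwrite("pics/p2.png",cv2.resize(optics.read_camera("top")[115:235,215:320],None,fx=5,fy=5,interpolation=cv2.INTER_CUBIC))
```

```text
-0.081 -7.0; -0.079 -12.4; -0.077 -17.5; -0.075 -21.7; [0.5412895  0.00515848 0.05108737]
[(-0.145, np.float64(0.1), np.float64(-0.1)), (-0.125, np.float64(0.5), np.float64(0.9)), (-0.105, np.float64(-0.0), np.float64(-0.1)), (-0.101, np.float64(-4.1), np.float64(2.2)), (-0.097, np.float64(-2.6), np.float64(-0.9)), (-0.093, np.float64(-2.5), np.float64(-1.5)), (-0.089, np.float64(-2.3), np.float64(-1.4)), (-0.085, np.float64(-2.1), np.float64(-1.0)), (-0.081, np.float64(-6.6), np.float64(3.8))]
-0.081 -6.6; -0.079 -12.3; -0.077 -18.3; [ 0.55541314 -0.10813139  0.05207683]
15.4417
```

View pics/p2.png

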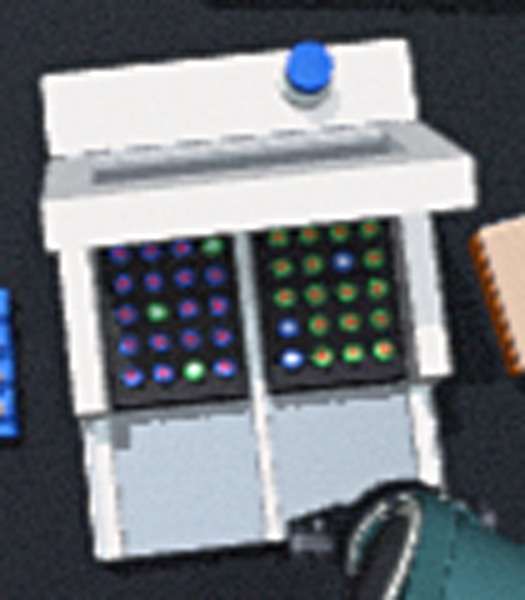

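Both trays now sit with their fronts level with the wall fronts, at about (110-245, 410) and (270-405, 385). Both stopped at the same x under about 18 N. Next is the cover.

Run:
```python
from h import *
R=rot(0); th=S[3]
def T(th,r=.170,press=0):
    e=edge(th,r,off=.004-press); return P(e[0]+.011,0,e[2])
ctrl.line_to(P(-.14,-.03,.40),rot(.1),max_speed=.2)
e=edge(th,.17)
ctrl.line_to(P(e[0]+.045,0,.40),R,max_speed=.2)
ctrl.line_to(P(e[0]+.045,0,e[2]),R,max_speed=.15)
print(sense()["time"],sense()["ft_force"])
f0=np.array(sense()["ft_force"])
for t in np.linspace(th,.0,18):
    ctrl.line_to(T(t),R,max_speed=.09)
    f=np.array(sense()["ft_force"])-f0; print(round(t,2),f.round(1).tolist())
    if np.linalg.norm(f)>25: break
print(sense()["time"],sense()["ee_pos"])
cv2.imwrite("pics/p3.png",cv2.resize(optics.read_camera("side")[60:300,140:400],None,fx=2.4,fy=2.4))
```

```text
18.8833 [ 0.60574107 -0.43143126 -0.62347814]
1.19 [-1.0, 0.0, 1.8]
1.12 [-0.4, -0.4, 0.6]
1.05 [-0.3, -0.3, 0.1]
0.98 [-0.5, -0.1, 0.7]
0.91 [-1.2, 0.7, 1.2]
0.84 [-0.8, 0.9, -0.6]
0.77 [-0.7, -0.4, 1.2]
0.7 [-0.1, 0.9, 1.0]
0.63 [0.1, -0.1, 1.0]
0.56 [-1.0, 0.5, -0.1]
0.49 [-1.1, 0.8, 1.1]
0.42 [-0.5, 1.0, 0.1]
0.35 [-1.5, 0.5, 1.3]
0.28 [-0.0, 0.8, 0.6]
0.21 [-0.5, 0.1, 0.7]
0.14 [-1.1, -0.0, 0.9]
0.07 [-1.5, 0.7, 1.0]
0.0 [-0.3, -0.5, 2.2]
24.225 [ 0.56691494 -0.04959776  0.12313337]
```

View pics/p3.png

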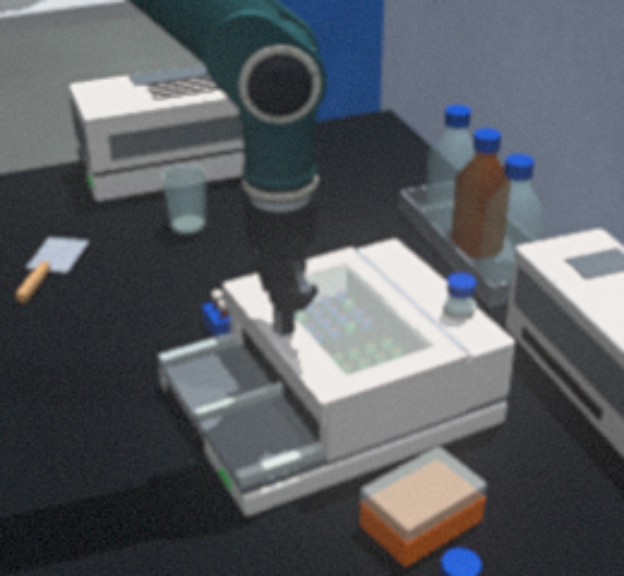

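The cover is down, with its free edge running (225,285) to (320,400) and the fingertips on it. I'll press until it's firm, then back off upward.

Run:
```python
from h import *
R=rot(0); p=np.array(sense()["ee_pos"])
for i in range(12):
    p[2]-=.002; ctrl.line_to(p,R,max_speed=.03)
    fz=sense()["ft_force"][2]; print(round(p[2],4),round(sense()["ee_pos"][2],4),round(fz,1))
    if fz>18: break
ctrl.hold(.3)
p[2]=.30; ctrl.line_to(p,R,max_speed=.12); ctrl.hold(.3)
p=P(-.2,.0,.35); ctrl.line_to(p,R,max_speed=.2)
print(sense()["time"],sense()["ft_force"])
cv2.imwrite("pics/p4.png",cv2.resize(optics.read_camera("side")[110:275,200:360],None,fx=3.6,fy=3.6,interpolation=cv2.INTER_CUBIC))
```

```text
0.1211 0.1229 15.5
0.1191 0.1228 30.9
27.9083 [ 0.45445505  0.28036786 -0.43158859]
```

View pics/p4.png

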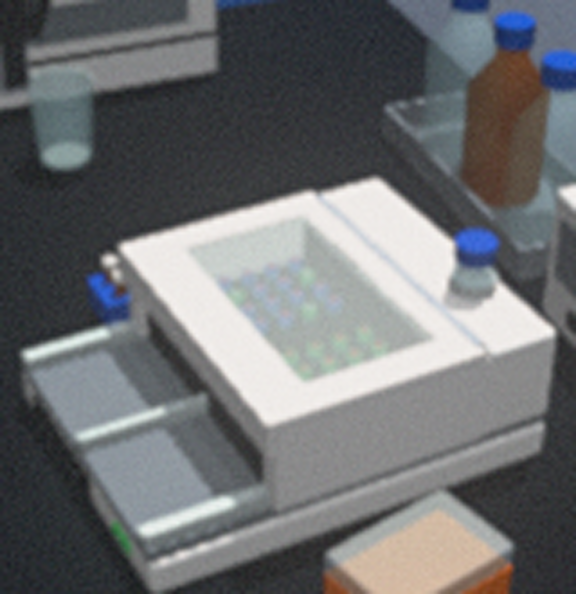

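The cover lies flat on the walls, from (120,245) to (270,425). It stopped at z = 0.1228 under about 31 N, which matches fully shut. The trays are inside, the jar hasn't moved, and the arm is clear.

```bash
python3 -c "
from station import *
print(job_done())"
```

```text
the job is handed in; nothing more can be done
None
```

I pushed both trays home against the back stop and then shut the cover, leaving everything else on the bench alone; the job is handed in (about 28 s of the 64 s used), but no verdict came back.

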